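# Measure the inside depth of a wooden box with a depth gauge

### The arm

A 6-joint arm with a two-finger parallel gripper is mounted at the origin on the work surface. World frame = base frame: x ahead of the robot, y to its left, z up, the work surface at z = 0. Lengths are in mm, angles in rad, forces in N, time in s.
With the tool pointing down it reaches from about 400 to 925 mm from the base axis. Payload 12.5 kg.
Tool frame: the origin (TCP) lies at the very end of the fingers, on their centre line; the grasp point (between the pads) lies 19 mm behind it; z points along the fingers, y is the direction in which the jaws open and shut (so a half turn about z gives the same grasp; the last joint's range is limited). The gripper opens to 95 mm and grips with 3 to 60 N. Pads are 20 mm wide; open, the fingers measure 119 mm over their backs; the gripper's body (75 mm by 180 mm) begins 59 mm behind the grasp point.
Start: joints at [1.159, 0.491, 1.559, -0, 1.092, -0.106], TCP at [188.143, 596.028, 214.661] pointing down, gripper open.
Joint ranges: [-3.1, 3.1], [-0.84, 2.19], [0.05, 2.79], [-1.13, 4.28], [0.06, 2.93], [-2.69, 2.69]. Speed limits (rad/s): [2.22, 2.22, 2.79, 3.14, 3.14, 3.14].

### API

Orientations are given as [roll, pitch, yaw] about the fixed x, y, z axes, in that order (R = Rz(yaw) Ry(pitch) Rx(roll)).
In Python, from cell import env gives the robot as it stands.
- The arm moves only by the shell command python3 -m pendant 'ROWS'. ROWS is JSON, a list that holds one entry, the list of rows, each a list of 5 numbers: the opening, from 0 (shut) to 1 (fully open), then the shift along the tool's x, y, z in m, then the turn about the tool's z in rad. A call has exactly 8 rows; each row is the pose to reach, as a shift and turn from the pose commanded when the call began, along the tool's axes at that moment; what a row does not reach only later rows make up. A row lasts 1/10 s, in which the tool goes at most 50 mm and 8.59 degrees, less where a joint would pass 70% of its speed; a pose out of reach is approached as far as the arm can. A call with a gripper value outside its range is refused whole. The fingers move at their own pace and stop on an object; the grip force is fixed at half the most. Time passes only in rows, so rows that repeat a pose let the fingers close, or fill a call up. It gives the time, the measured TCP pose, the force and the opening at its end, in the units of the state.
- env.state(): the state, without advancing time (a new reading comes with each control period).
- env.read_camera(name): name is "scene" or "top" or "wrist"; returns a dict with "image" (400x640x3 uint8, blue, green, red), "range_z" (400x640 float32, mm along the optical axis (not along the pixel's ray), 0 where there is no reading), "fx", "fy", "cx", "cy" (pixels), "rvec" (rotation vector, rad) and "tvec" (3), from world to camera coordinates, as OpenCV has them; the wrist camera has in their place "tool_from_camera" (4x4, takes a point from camera to tool coordinates, whose origin is the TCP and whose axes are the flange's). Camera axes: x right, y down, z forward; pixel columns grow to the right and rows downward; lengths in mm; the calibration is good to about 2 mm. A picture is of the moment at which its call begins: read the wrist's pose just before it.
- env.job_done(): hands the job in, once; it reports no verdict.
The state is a dict: "t": time; "joints": joint angles; "qvel": joint speeds; "tau": joint torques, N m; "eef_pos": TCP position; "tcp_rot": TCP orientation; "ft_force": force on the tool from outside, world axes, zero at the start; "moment": the same for the moment, N m; "opening": opening from 0.0 (shut) to 1.0 (fully open).
Only numpy, scipy, OpenCV 4.12 (cv2) and the standard library are available. Lean on these libraries where they do the work, as an engineer would, in place of code of your own. Each camera call takes 0.05 s, during which the arm holds its last target. There are 200 camera calls.

### The job

We need the inside depth of the empty wooden box for its sale listing. Set the depth gauge gently down across the middle of the box so that its bridge lies flat on two opposite walls, push the rod down until its end just rests on the thin bottom (lightly, do not lean on it), then fold the cam lever down flat so that the rod is locked at that depth. Leave the gauge standing on the box, locked and still touching bottom, and do not disturb the other goods.

Things in the scene. Friction and masses are not known exactly. Their poses are not given: they have to be found in the camera images.
- box: The wooden box to measure: open, empty, brown, brass corner irons; heavy, does not slide. Outside 180 mm (x) by 220 mm (y), 75 mm high, walls 10 mm. Origin at the centre of its underside on the table, z up (rim at +75 mm). Its thin plywood bottom is let in at an unknown height: rim to bottom is 34 to 62 mm. The bottom bows about 1 mm per 6 N; over 15 N on it is too much.
- gauge_mid (a point): Depth gauge (0.3 kg, loose, starts standing on the table): the middle of its bridge, an aluminium bar 280 mm long (y), 26 mm wide (x), 20 mm high; this point is 10 mm above its underside, on the rod's axis. A dark slide head (34 x 40 mm) stands on its middle, up to 54 mm above the underside, with a steel rod through it and a black cam lever on its +y side. y runs towards the lever's end, z up.
- gauge_grip (a point): A good place to take the bridge from above: 70 mm from the rod's axis on the end without lever (-y), half-way up the bridge (10 mm above its underside); the bridge is 26 mm wide here (pinch it across, along x). Axes as gauge_mid. The weight lies near the rod, so hold it firmly (30 N or more) against sagging.
- rod_knob (a point): Centre of the top face of the round knob (22 mm diameter, 14 mm high) on top of the rod, 164 mm above the bridge's underside when the rod is right up. The rod is 8 mm thick, z up along it.
- rod_tip (a point): Lower end of the rod (the measuring end, 8 mm diameter), 150 mm below the knob's top face.
- rod (a joint): How far the rod has been pushed down, in m: 0 is right up (its end 14 mm inside the bridge), 0.080 is the end of the slide. The end stands (value - 14 mm) below the bridge's underside. With the lever open it slides against a steady friction of about 2.5 N and stays where it is left. With the lever flat it is clamped.
- lever_end (a point): Axis of the rounded thumb end of the black cam lever (end 20 mm wide along x, 8 mm thick), 46 mm from the lever's pin.
- lever_pin (a point): The pin on which the cam lever turns, on the head's +y side: 26 mm along +y from the rod's axis, 44 mm above the bridge's underside. The pin lies along x.
- lever (a joint): Angle of the cam lever in rad: at 0 it stands up, leaning 0.60 rad (34 degrees) from the vertical towards the +y end of the bridge; at 0.97 it is folded right down, level and parallel to the bridge (clamped). It stays where it is left; pushing its end down takes about 3 to 6 N.
- calculator: Bystander: pocket calculator lying flat near the robot, 125 (x) by 78 mm, 16 mm high. Origin under its centre.
- carton: Bystander: small cardboard carton, 62 (x) by 56 mm, 44 mm high. Origin under its centre. Other goods (mug, bowl, vase, ceramic tree, calculator, album, snow globe, 16 to 155 mm high) stand further out.
- bottom (a joint): How far the middle of the box's thin bottom is bowed down, in m: 0 unloaded, about 0.001 per 6 N.

How it is judged (in metres and radians):
On the way, in this order (a step that is already met when the one before it is completed fails the run):
1. the gauge lies flat across the middle of the box, rod not yet down on the bottom, lever open (z of gauge_mid in the frame of box between 0.0825 and 0.0875 m and angle between gauge_mid's own z axis and vertical below 0.03 rad and x of rod_tip in the frame of box between -0.045 and 0.045 m and y of rod_tip in the frame of box between -0.045 and 0.045 m and value of joint lever below 0.5 rad and z of rod_tip in the frame of bottom above 0.005 m), for 0.2 s.
2. the rod's end rests on the bottom while the lever is still open (z of gauge_mid in the frame of box between 0.0825 and 0.0875 m and angle between gauge_mid's own z axis and vertical below 0.03 rad and x of rod_tip in the frame of box between -0.045 and 0.045 m and y of rod_tip in the frame of box between -0.045 and 0.045 m and z of rod_tip in the frame of bottom between -0.0015 and 0.0015 m and value of joint lever below 0.5 rad), for 0.2 s.
3. the lever is folded flat with the rod's end on the bottom (z of gauge_mid in the frame of box between 0.0825 and 0.0875 m and angle between gauge_mid's own z axis and vertical below 0.03 rad and x of rod_tip in the frame of box between -0.045 and 0.045 m and y of rod_tip in the frame of box between -0.045 and 0.045 m and z of rod_tip in the frame of bottom between -0.0015 and 0.0015 m and value of joint lever above 0.87 rad), for 0.2 s.
At the end, for the whole second after the job is handed in: The gauge stands released on the box: bridge flat on two opposite walls (underside within 2.5 mm of the rim, tilted less than 0.03 rad), the rod within 45 mm of the box's centre in x and y, the rod's end within 1.5 mm of the bottom panel, the lever folded to within 0.1 rad of flat, nothing moving (all of step 3 and velocity of joint rod between -0.005 and 0.005 m/s); the robot touches nothing.
It fails at once if the rod presses the thin bottom with more than 15 N (contact force between rod and bottom above 15 N).
It fails at once if the gauge is dropped or banged on the box (more than 80 N) (contact force between gauge and box above 80 N).
It fails at once if a bystander is pushed more than 30 mm (distance of any of mug, bowl, vase, tree, calculator, carton, album, globe from where it was at the start of the episode above 0.03 m).
It also fails if it takes over 61 s, if anything falls off the work surface, if the arm or the gripper's body presses on something with over 40 N, if the wrist force passes 120 N, or if a joint passes its speed limit or range.

## Working session

There is one attempt and no reset: what is moved stays moved. The work goes in short steps, Python scripts to look and compute and a shell command to move; the robot and the scene stay as the last step left them, time stands still between calls to the robot, and variables do not carry over. Pictures are saved under pics/ and viewed, about 8 in all and at most 12, crops included, and the job is handed in when it is done.

```bash
ls; mkdir -p pics; cat > h.py <<'E'
import numpy as np, cv2
from cell import env
from scipy.spatial.transform import Rotation as R
def cam(n):
    s=env.state(); c=env.read_camera(n)
    if n=="wrist":
        T=np.eye(4); T[:3,:3]=R.from_euler('xyz',s['tcp_rot']).as_matrix(); T[:3,3]=s['eef_pos']
        c['W']=T@np.array(c['tool_from_camera'])
    else:
        r=cv2.Rodrigues(np.array(c['rvec'],float))[0]; W=np.eye(4); W[:3,:3]=r.T; W[:3,3]=-r.T@np.array(c['tvec'],float).ravel(); c['W']=W
    return c
def cloud(c):
    v,u=np.mgrid[:400,:640]; z=c['range_z']
    p=np.stack([(u-c['cx'])/c['fx']*z,(v-c['cy'])/c['fy']*z,z],-1)
    p=p@c['W'][:3,:3].T+c['W'][:3,3]; p[z==0]=np.nan
    return p
E
python3 - <<'E'
from h import *
print(env.state())
for n in ("scene","top"):
    c=cam(n); cv2.imwrite(f"pics/{n}0.png",c['image']); p=cloud(c); np.save(n+"0.npy",p); print(n,c['W'].round(2), np.nanmin(p,(0,1)),np.nanmax(p,(0,1)))
E
```

```text
pics
{'t': 0.0, 'joints': array([ 1.15942175e+00,  4.91566531e-01,  1.55946468e+00,  2.52249817e-05,
        1.09168394e+00, -1.05589827e-01]), 'qvel': array([ 0.00044137, -0.00061653,  0.0010889 , -0.00093419, -0.00126157,
       -0.00097764]), 'tau': array([ 1.31339151e-03, -6.12645292e+01, -2.58176190e+01,  6.92794262e-02,
        4.82866878e-02, -1.43751276e-04]), 'eef_pos': array([188.01831256, 595.79025869, 214.05216876]), 'tcp_rot': array([-3.14047876e+00, -1.40552024e-04,  2.83579619e+00]), 'ft_force': array([-0.0914864 , -0.65044267, -0.57174981]), 'moment': array([-0.00234436,  0.01887703,  0.03932562]), 'opening': 0.9977394770159888}
scene [[-3.80000e-01  6.20000e-01 -6.90000e-01  1.20655e+03]
 [ 9.30000e-01  2.60000e-01 -2.70000e-01  2.58900e+02]
 [ 1.00000e-02 -7.40000e-01 -6.70000e-01  7.53480e+02]
 [ 0.00000e+00  0.00000e+00  0.00000e+00  1.00000e+00]] [-2093.9159635  -2353.8367208   -771.73241187] [955.87313525 780.62008412 337.33850037]
top [[-2.00000e-02 -9.90000e-01  1.60000e-01  3.86240e+02]
 [-1.00000e+00  2.00000e-02  2.00000e-02 -1.00100e+01]
 [-2.00000e-02 -1.60000e-01 -9.90000e-01  1.05564e+03]
 [ 0.00000e+00  0.00000e+00  0.00000e+00  1.00000e+00]] [  -46.86770347 -1382.6266181   -769.67222356] [1618.02772065 1475.09507892  336.64387644]
```

View pics/top0.png

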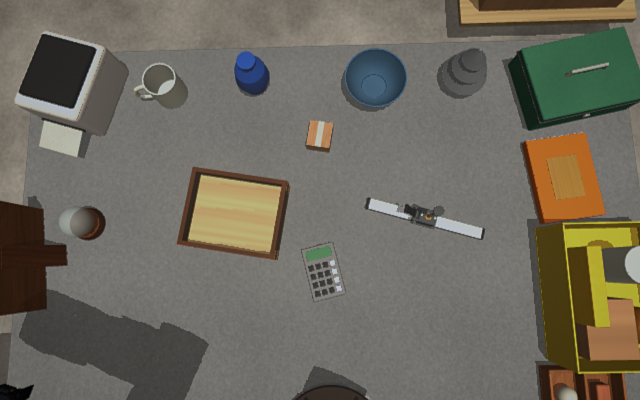

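View pics/scene0.png

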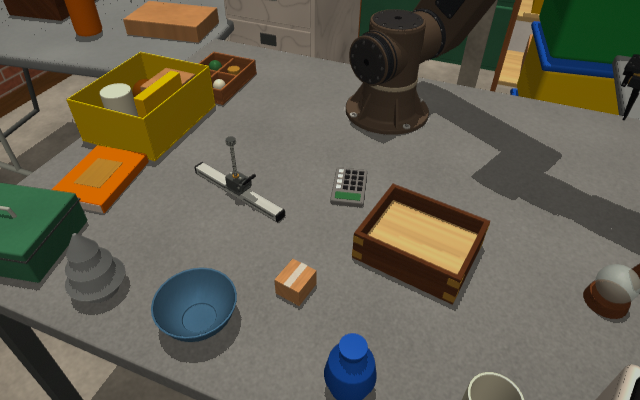

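Top view: box at about (233,213), gauge bridge from (367,204) to (483,233), dark lever/head near (408–437,212), calculator at (323,271) and carton at (319,135). Scene view: knob at (230,142), head at (238,182), and the lever seems to point right.

```bash
python3 - <<'E'
from h import *
for n in("top","scene"):
    p=np.load(n+"0.npy"); z=p[...,2]; im=cv2.imread(f"pics/{n}0.png").astype(int)
    def rect(m,l):
        q=p[m][:,:2].astype(np.float32); r=cv2.minAreaRect(q); b=cv2.boxPoints(r); print(n,l,len(q),np.round(r[0],1),np.round(r[1],1),round(r[2],2),'zmed',np.median(p[m][:,2]).round(1)); print(b.round(0).tolist())
    x,y=p[...,0],p[...,1]
    rect((z>66)&(z<85)&(x>250)&(x<560)&(y>80)&(y<400),'rim')
    g=(x>250)&(x<560)&(y<-30)&(y>-330)
    rect(g&(z>14)&(z<26)&(im.min(-1)>130),'bridge')
    for a,b in((30,60),(60,75),(75,100),(100,140),(140,152),(152,180)):
        m=g&(z>a)&(z<b); 
        if m.sum(): print('z',a,b,m.sum(),np.median(p[m],0).round(1),p[m].min(0).round(0),p[m].max(0).round(0))
    m=(z>8)&(z<24)&(x>180)&(x<430)&(y>-30)&(y<80); rect(m,'calc')
    m=(z>36)&(z<54)&(x>430)&(x<620)&(y>-30)&(y<80); rect(m,'carton')
    bt=(x>300)&(x<480)&(y>130)&(y<290)&(z>0)&(z<60); print('bottom z',np.median(z[bt]))
    print('table',np.nanmedian(z[(abs(z)<15)&(x>250)&(x<600)]))
    print('heads', [ (k,) for k in ()])
c=cv2.imread('pics/top0.png')[180:250,350:500]; s=cv2.imread('pics/scene0.png')[125:225,185:295]
c=cv2.resize(c,None,fx=5,fy=5,interpolation=2)[:, :]; s=cv2.resize(s,(275*1,250)); s=cv2.resize(s,None,fx=1,fy=1)
o=np.zeros((600,750,3),np.uint8); o[:350]=c; o[350:600,:275]=s; cv2.imwrite('pics/crop1.png',o)
E
```

```text
top rim 1045 [500.5 215.8] [221.7 155.7] 80.24 zmed 74.5
[[405.0, 120.0], [558.0, 93.0], [596.0, 312.0], [443.0, 338.0]]
top bridge 721 [ 500.5 -216.6] [241.9  25.7] 73.46 zmed 19.7
[[454.0, -329.0], [478.0, -336.0], [547.0, -104.0], [523.0, -97.0]]
z 30 60 336 [ 494.6 -218.4   53. ] [ 475. -248.   30.] [ 522. -190.   59.]
z 60 75 42 [ 507.  -189.6   67.4] [ 492. -230.   60.] [ 518. -181.   75.]
z 75 100 51 [ 508.5 -178.3   81.8] [ 492. -229.   76.] [ 521. -171.   95.]
z 100 140 10 [ 494.1 -225.8  108.5] [ 493. -230.  101.] [ 499. -225.  123.]
z 140 152 2 [ 495.3 -221.4  150. ] [ 488. -223.  149.] [ 503. -220.  151.]
z 152 180 104 [ 495.1 -228.4  158.8] [ 485. -241.  152.] [ 508. -218.  163.]
top calc 1643 [376.9  12.2] [124.5  77.8] 13.44 zmed 14.3
[[307.0, 36.0], [325.0, -40.0], [447.0, -11.0], [428.0, 65.0]]
top carton 0 [0. 0.] [0. 0.] 0.0 zmed nan
[[0.0, 0.0], [0.0, 0.0], [0.0, 0.0], [0.0, 0.0]]
bottom z 3.7179624184301474
table -0.164446875355452
heads []
scene rim 1189 [499.5 216.9] [222.8 158.2] 80.64 zmed 74.7
[[403.0, 120.0], [559.0, 94.0], [596.0, 314.0], [440.0, 340.0]]
s
[... 236 characters left out ...]
9] [ 495. -232.   60.] [ 518. -181.   75.]
z 75 100 62 [ 501.  -201.2   82.9] [ 494. -232.   76.] [ 521. -170.  100.]
z 100 140 52 [ 497.8 -226.3  121. ] [ 493. -232.  101.] [ 501. -224.  140.]
z 140 152 17 [ 504.1 -224.8  150.4] [ 497. -235.  141.] [ 506. -216.  152.]
z 152 180 72 [ 498.4 -225.7  158.4] [ 484. -239.  153.] [ 508. -215.  162.]
scene calc 983 [375.8  13.6] [126.8  77.8] 13.1 zmed 14.9
[[305.0, 37.0], [323.0, -39.0], [446.0, -10.0], [429.0, 66.0]]
scene carton 0 [0. 0.] [0. 0.] 0.0 zmed nan
[[0.0, 0.0], [0.0, 0.0], [0.0, 0.0], [0.0, 0.0]]
bottom z 38.315032676424664
table 0.4512926453061823
heads []
  return _methods._mean(a, axis=axis, dtype=dtype,
  ret = ret.dtype.type(ret / rcount)
```

View pics/crop1.png

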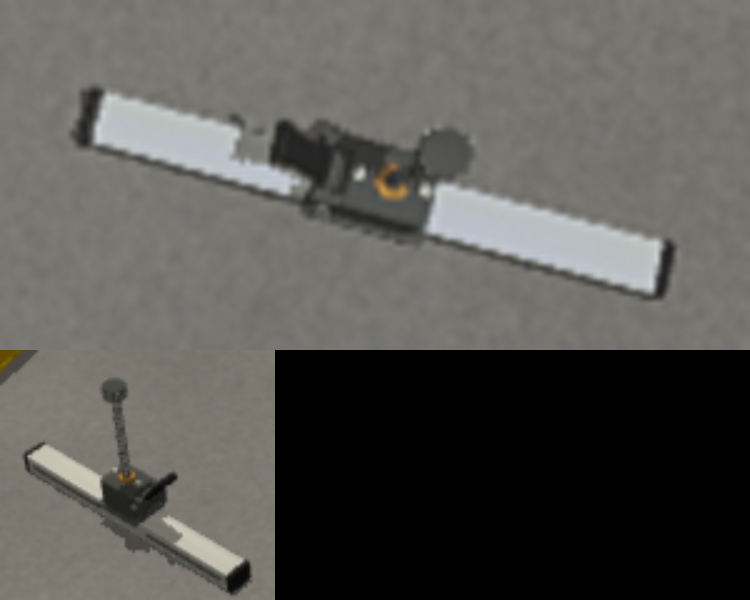

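The crop shows the lever leaning towards the image-left (+y) end and the knob above the head's right-hand side. My windows clipped the box and the bridge, so I'll widen them and print the grasp shift.

```bash
python3 - <<'E'
from h import *
for n in("top","scene"):
    p=np.load(n+"0.npy"); z=p[...,2]; x,y=p[...,0],p[...,1]
    def rect(m,l):
        k=cv2.morphologyEx(m.astype(np.uint8),cv2.MORPH_CLOSE,np.ones((2,2),np.uint8))
        nn,lab,st,_=cv2.connectedComponentsWithStats(k,connectivity=8); i=1+st[1:,4].argmax(); m=m&(lab==i)
        q=p[m][:,:2].astype(np.float32); r=cv2.minAreaRect(q); print(n,l,len(q),np.round(r[0],1),np.round(r[1],1),round(r[2],2),'zmed',np.median(p[m][:,2]).round(1))
    rect((z>66)&(z<85)&(x>350)&(x<660)&(y>50)&(y<400),'rim')
    rect((z>15)&(z<26)&(x>400)&(x<600)&(y<-30)&(y>-400),'bridge')
    rect((z>36)&(z<54)&(x>500)&(x<720)&(y>-60)&(y<120),'carton')
E
```

```text
top rim 1343 [511.9 212.3] [219.2 178.9] 80.13 zmed 74.5
top bridge 524 [ 476.1 -287.2] [158.1  29. ] 76.66 zmed 19.6
top carton 467 [694.2  13.7] [52.9 51.9] 79.87 zmed 43.8
scene rim 1891 [513.6 215.7] [218.4 183.3] 79.95 zmed 74.4
scene bridge 757 [ 498.9 -226.5] [277.6  34.6] 74.43 zmed 19.8
scene carton 605 [696.3  17.9] [54.6 54.3] 80.47 zmed 43.9
```

```bash
cat >> h.py <<'E'
def delta(x,y,z,yaw):
    s=env.state(); M=R.from_euler('xyz',s['tcp_rot']).as_matrix(); d=M.T@(np.array([x,y,z])-s['eef_pos'])/1000
    a=(s['tcp_rot'][2]-np.radians(yaw)+np.pi)%(2*np.pi)-np.pi
    print('t',round(s['t'],2),'pos',s['eef_pos'].round(1),'rot',s['tcp_rot'].round(4),'F',s['ft_force'].round(1),'op',round(s['opening'],3),'J',s['joints'].round(2),'\n shift',d.round(4),'turn',round(a,4))
E
python3 -m pendant '[[[1,-0.058,-0.053,0,0.14],[1,-0.116,-0.107,0,0.28],[1,-0.174,-0.16,0,0.42],[1,-0.231,-0.213,0,0.56],[1,-0.289,-0.267,0,0.7],[1,-0.347,-0.32,0,0.8],[1,-0.404,-0.374,0,0.8],[1,-0.462,-0.427,0,0.8]]]'; python3 -c "
from h import *
delta(478,-293,215,73.5)"
```

```text
t: 0.9
eef_pos: [387.2, 246.9, 214.6]
tcp_rot: [3.142, -0.0, 2.036]
ft_force: [1.1, 1.0, 0.6]
opening: 1.0
t 0.9 pos [387.2 246.9 214.6] rot [ 3.1416e+00 -1.0000e-04  2.0358e+00] F [1.1 1.  0.6] op 1.0 J [ 0.42  0.26  1.95  0.    0.94 -0.04] 
 shift [-5.233e-01 -1.609e-01 -4.000e-04] turn 0.753
```

```bash
python3 -m pendant '[[[1,-0.1,-0.03,0,0.1],[1,-0.2,-0.06,0,0.2],[1,-0.3,-0.09,0,0.35],[1,-0.4,-0.12,0,0.5],[1,-0.523,-0.161,0,0.65],[1,-0.523,-0.161,0,0.753],[1,-0.523,-0.161,0,0.753],[1,-0.523,-0.161,0,0.753]]]' >/dev/null;  python3 -c "
from h import *
delta(478,-293,215,73.5)"
```

```text
t 1.7 pos [ 453.3 -147.8  214.6] rot [-3.1416e+00 -2.0000e-04  1.2822e+00] F [ 0.6  0.3 -0.5] op 1.0 J [-0.45  0.28  1.91  0.    0.95 -0.17] 
 shift [-0.1322  0.065  -0.0004] turn -0.0006
```

```bash
python3 -m pendant '[[[1,-0.05,0.025,0,0],[1,-0.1,0.05,0,0],[1,-0.132,0.065,0,0],[1,-0.132,0.065,0,0],[1,-0.132,0.065,0,0],[1,-0.132,0.065,0,0],[1,-0.132,0.065,0,0],[1,-0.132,0.065,0,0]]]' >/dev/null;  python3 -c "
from h import *
delta(478,-293,215,73.5)
c=cam('wrist'); cv2.imwrite('pics/w1.png',c['image']); p=cloud(c)
z=p[...,2]; m=(z>15)&(z<25)&(c['image'].min(-1)>90)
q=p[m]; print(m.sum(), q.min(0),q.max(0)); r=cv2.minAreaRect(q[:,:2].astype(np.float32)); print(r); print(cv2.boxPoints(r))
v=cv2.fitLine(q[:,:2].astype(np.float32),cv2.DIST_HUBER,0,.01,.01).ravel(); print(v,np.degrees(np.arctan2(v[1],v[0])))
"
```

```text
t 2.5 pos [ 478.5 -289.6  214.9] rot [ 3.1413 -0.      1.2841] F [0.1 0.1 0.3] op 1.003 J [-0.66  0.4   1.72  0.    1.02 -0.38] 
 shift [-0.0034  0.0005 -0.0001] turn 0.0013
3481 [ 445.67290048 -366.22148555   17.89077958] [548.47685196 -96.20164935  24.95703318]
((500.4351501464844, -232.15151977539062), (275.9510803222656, 33.0449104309082), 73.24629211425781)
[[ 444.84143 -359.50763]
 [ 476.4837  -369.03308]
 [ 556.0289  -104.79541]
 [ 524.3866   -95.26996]]
[ 2.8216064e-01  9.5936716e-01  4.9990793e+02 -2.2238281e+02] 73.610794
```

View pics/w1.png

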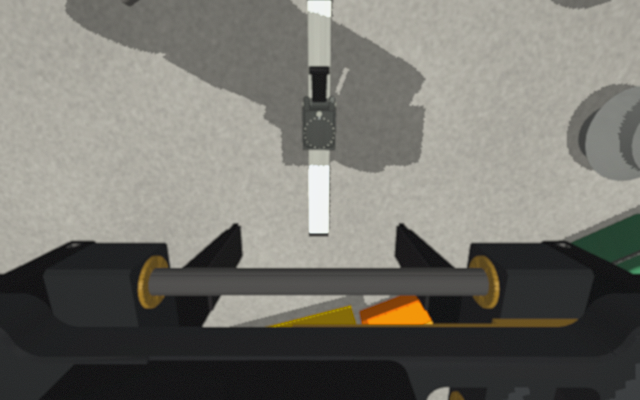

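The bridge is vertical in the wrist image at column 318–319, centred between the fingertips (238 and 400). I'm descending and gripping.

```bash
python3 -m pendant '[[[1,-0.004,0.001,0.04,0],[1,-0.004,0.001,0.08,0],[1,-0.004,0.001,0.12,0],[1,-0.004,0.001,0.15,0],[1,-0.004,0.001,0.175,0],[1,-0.004,0.001,0.195,0],[1,-0.004,0.001,0.206,0],[1,-0.004,0.001,0.21,0]]]' >/dev/null;  python3 -c "
from h import *
delta(478.9,-293.7,4,73.6)"; python3 -m pendant '[[[1,0,0,0,0],[0.6,0,0,0,0],[0.4,0,0,0,0],[0.3,0,0,0,0],[0,0,0,0,0],[0,0,0,0,0],[0,0,0,0,0],[0,0,0,0,0]]]';python3 -c "
from h import *
delta(478.9,-293.7,4,73.6)"
```

```text
t 3.35 pos [ 478.1 -294.3    3.9] rot [-3.1406e+00 -5.0000e-04  1.2832e+00] F [-0.7 -0.2 -0.5] op 1.0 J [-0.67  0.7   1.89  0.    0.56 -0.38] 
 shift [ 0.0008  0.0006 -0.0001] turn -0.0013
t: 4.15
eef_pos: [478.1, -294.7, 4.6]
tcp_rot: [-3.142, -0.0, 1.283]
ft_force: [0.7, -0.4, -0.1]
opening: 0.464
t 4.15 pos [ 478.1 -294.7    4.6] rot [-3.1416e+00 -1.0000e-04  1.2828e+00] F [ 0.7 -0.4 -0.1] op 0.464 J [-0.67  0.69  1.89  0.    0.56 -0.38] 
 shift [0.0012 0.0004 0.0006] turn -0.0018
```

```bash
python3 -m pendant '[[[0,0,0,0,0],[0,0,0,0,0],[0,0,0,0,0],[0,0,0,0,0],[0,0,0,0,0],[0,0,0,0,0],[0,0,0,0,0],[0,0,0,0,0]]]';python3 -m pendant '[[[0,0,0,-0.005,0],[0,0,0,-0.015,0],[0,0,0,-0.03,0],[0,0,0,-0.05,0],[0,0,0,-0.08,0],[0,0,0,-0.11,0],[0,0,0,-0.14,0],[0,0,0,-0.15,0]]]'; python3 -c "
from h import *
delta(440,0,155,75)
c=cam('wrist'); cv2.imwrite('pics/w2.png',c['image']); p=cloud(c); np.save('w2.npy',p)
m=(c['image'].min(-1)>150)&(c['range_z']<400)&(c['range_z']>100)&(np.arange(640)[None]>290)&(np.arange(640)[None]<350)
q=p[m]; print(m.sum(),q.min(0),q.max(0)); u,s_,vt=np.linalg.svd(q-q.mean(0),full_matrices=False); print(q.mean(0),vt[0])
k=q[np.argsort(q[:,1])]; [print(k[i:i+len(k)//6].mean(0).round(1)) for i in range(0,len(k)-5,len(k)//6)]
"
```

```text
t: 4.95
eef_pos: [478.1, -294.7, 4.6]
tcp_rot: [-3.141, -0.0, 1.283]
ft_force: [-1.0, 0.3, -0.4]
opening: 0.268
t: 5.75
eef_pos: [478.9, -295.3, 157.9]
tcp_rot: [3.137, 0.002, 1.283]
ft_force: [0.5, -0.5, -3.2]
opening: 0.27
t 5.75 pos [ 478.9 -295.3  157.9] rot [3.1373e+00 1.6000e-03 1.2828e+00] F [ 0.5 -0.5 -3.2] op 0.27 J [-0.67  0.47  1.78  0.    0.89 -0.38] 
 shift [ 0.2721 -0.1211  0.002 ] turn -0.0262
4300 [ 394.76337979 -472.69925462   -0.98723801] [ 525.26831453 -176.89691184  211.57611358]
[ 477.95092644 -299.6538729   157.84055   ] [0.21854048 0.68733951 0.69267918]
[ 455.1 -385.5   94.4]
[ 471.2 -315.7  152.6]
[ 479.3 -294.8  171.2]
[ 482.6 -284.8  173.9]
[ 485.5 -275.4  173.9]
[ 493.9 -242.5  181. ]
```

View pics/w2.png

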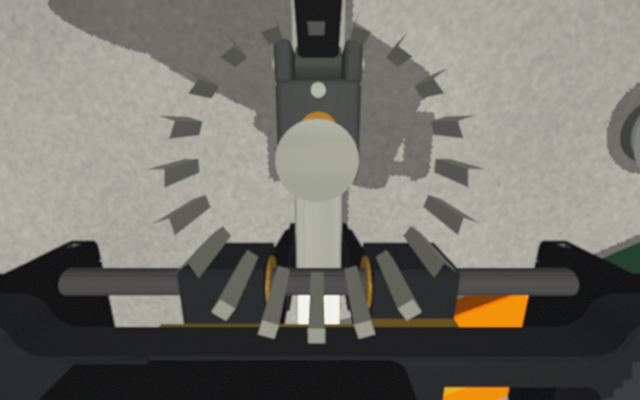

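The grip is good: the bridge is level and the knob is at (317,160). Next I'll measure the knob-to-TCP offset.

```bash
python3 - <<'E'
from h import *
p=np.load('w2.npy'); s=env.state()
k=p[125:195,282:353]; z=k[...,2]; print(np.nanmedian(z))
q=k[(z>np.nanmedian(z)-6)]; q=q[np.isfinite(q[:,0])]
c=q[:,:2].astype(np.float32); (x,y),r=cv2.minEnclosingCircle(c); print(x,y,r,np.median(q,0))
M=R.from_euler('xyz',s['tcp_rot']).as_matrix(); print('tool', M.T@(np.array([x,y,np.median(q[:,2])])-s['eef_pos']))
print(np.nanmedian(p[85:95,313:323].reshape(-1,3),0))
d=72.; 
a=np.radians(80); delta(512.7-d*np.cos(a),214-d*np.sin(a),158,80)
E
```

```text
206.53854841497548
498.4496154785156 -228.8091278076172 14.347511291503906 [ 508.28045139 -229.18400852  207.27384008]
tool [ 69.17339461   0.09405548 -49.55130038]
[ 503.1101766  -213.95584371  209.32128792]
t 5.8 pos [ 478.9 -295.3  157.8] rot [3.1372e+00 1.7000e-03 1.2829e+00] F [-0.1 -0.2 -3.1] op 0.27 J [-0.67  0.47  1.78  0.    0.89 -0.38] 
 shift [ 0.4264 -0.104  -0.0013] turn -0.1133
```

```bash
python3 -m pendant '[[[0,0.01,-0.002,0,0],[0,0.03,-0.007,0,0],[0,0.055,-0.013,0,-0.01],[0,0.085,-0.02,0,-0.02],[0,0.115,-0.028,0,-0.03],[0,0.145,-0.035,0,-0.035],[0,0.175,-0.042,0,-0.045],[0,0.205,-0.05,0,-0.05]]]' | head -2;python3 -c "
from h import *
delta(500.5,145.1,158,80)"
```

```text
t: 6.6
eef_pos: [487.4, -82.0, 152.9]
t 6.6 pos [487.4 -82.  152.9] rot [-3.1385e+00 -3.0000e-04  1.3331e+00] F [ 0.4 -0.8 -3.3] op 0.272 J [-0.3   0.39  1.94  0.    0.81 -0.06] 
 shift [ 0.2238 -0.0408 -0.0049] turn -0.0632
```

```bash
python3 -m pendant '[[[0,0.03,-0.006,0,-0.01],[0,0.065,-0.012,0,-0.02],[0,0.1,-0.018,0,-0.03],[0,0.135,-0.025,0,-0.04],[0,0.17,-0.031,0,-0.05],[0,0.2,-0.037,0,-0.06],[0,0.218,-0.04,0,-0.063],[0,0.224,-0.041,0,-0.063]]]' | head -2;python3 -c "
from h import *
delta(500.5,145.1,100,80)
for n in ('top','scene'):
    c=cam(n); cv2.imwrite('pics/%s1.png'%n,c['image']); p=cloud(c); x,y,z=np.moveaxis(p,-1,0)
    m=(z>66)&(z<85)&(x>350)&(x<660)&(y>50)&(y<400); r=cv2.minAreaRect(p[m][:,:2].astype(np.float32)); print(n,m.sum(),r)
    m=(z>158)&(z<177)&(c['image'].min(-1)>100)&(abs(y-214)<160)&(abs(x-512)<80); q=p[m]; print(m.sum(),cv2.minAreaRect(q[:,:2].astype(np.float32)),np.median(q[:,2]))
    A=np.c_[q[:,:2]-q[:,:2].mean(0),np.ones(len(q))]; print(np.linalg.lstsq(A,q[:,2],rcond=None)[0].round(3))
a=cv2.imread('pics/top1.png')[130:290,150:330]; b=cv2.imread('pics/scene1.png')[100:320,330:510]
cv2.imwrite('pics/c2.png',np.hstack([cv2.resize(a,(400,356)),cv2.resize(b,(291,356))]))
"
```

```text
t: 7.4
eef_pos: [500.1, 145.3, 152.9]
t 7.4 pos [500.1 145.3 152.9] rot [-3.1386e+00  8.0000e-04  1.3980e+00] F [ 0.5 -0.2 -4.7] op 0.272 J [0.16 0.42 1.88 0.   0.84 0.33] 
 shift [-0.0001  0.0006  0.0529] turn 0.0018
top 333 ((495.8506164550781, 111.50680541992188), (35.76559066772461, 179.9305877685547), 87.1798324584961)
287 ((511.19390869140625, 212.62928771972656), (270.39483642578125, 25.921977996826172), 80.22727966308594) 167.62648068892202
[-1.30000e-02 -6.00000e-03  1.67681e+02]
scene 1487 ((519.16259765625, 213.1015625), (221.70425415039062, 172.32833862304688), 79.85275268554688)
772 ((511.5949401855469, 212.84930419921875), (269.342529296875, 28.672086715698242), 80.32772827148438) 167.659027466564
[-1.20000e-02 -6.00000e-03  1.67649e+02]
```

View pics/c2.png

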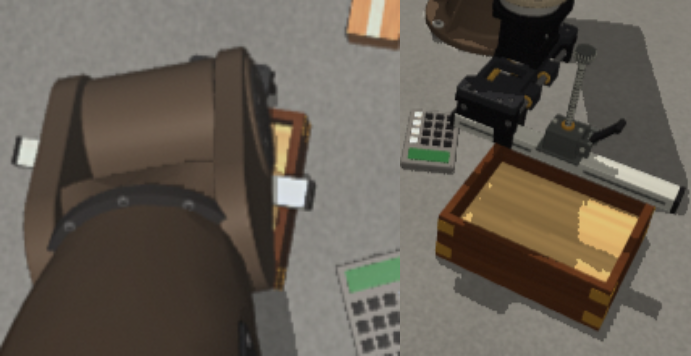

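The gauge is level, centred over the box within about 2 mm, and its underside is at about 148. I'm lowering it in stages.

```bash
python3 -m pendant '[[[0,0,0,0.01,0],[0,0,0,0.025,0],[0,0,0,0.04,0],[0,0,0,0.05,0],[0,0,0,0.058,0],[0,0,0,0.063,0],[0,0,0,0.066,0],[0,0,0,0.067,0]]]' ; python3 -m pendant '[[[0,0,0,0.001,0],[0,0,0,0.002,0],[0,0,0,0.003,0],[0,0,0,0.003,0],[0,0,0,0.004,0],[0,0,0,0.004,0],[0,0,0,0.004,0],[0,0,0,0.004,0]]]'
```

```text
t: 8.3
eef_pos: [501.5, 143.3, 87.5]
tcp_rot: [3.142, -0.0, 1.396]
ft_force: [0.6, -0.0, -3.9]
opening: 0.273
t: 9.1
eef_pos: [501.4, 143.4, 83.7]
tcp_rot: [3.142, -0.0, 1.396]
ft_force: [-0.5, 0.7, -3.9]
opening: 0.27
```

```bash
for i in 1 2 3; do python3 -m pendant '[[[0,0,0,0.0005,0],[0,0,0,0.0005,0],[0,0,0,0.001,0],[0,0,0,0.001,0],[0,0,0,0.0015,0],[0,0,0,0.0015,0],[0,0,0,0.0015,0],[0,0,0,0.0015,0]]]' | sed -n '2p;4p'; done
```

```text
eef_pos: [501.4, 143.4, 82.1]
ft_force: [-0.5, 0.6, -3.3]
eef_pos: [501.4, 143.4, 80.7]
ft_force: [-0.6, -0.1, -2.5]
eef_pos: [501.5, 143.4, 79.5]
ft_force: [-0.8, -2.1, 5.6]
```

Contact: the force went from −3 to +5.6 N. Now I'll release and rise.

```bash
python3 -m pendant '[[[0.35,0,0,0,0],[0.4,0,0,0,0],[0.45,0,0,0,0],[0.5,0,0,0,0],[0.55,0,0,0,0],[0.6,0,0,0,0],[0.6,0,0,0,0],[0.6,0,0,0,0]]]'; python3 -m pendant '[[[0.6,0,0,-0.01,0],[0.6,0,0,-0.03,0],[0.6,0,0,-0.06,0],[0.6,0,0,-0.1,0],[0.4,0,0,-0.14,0],[0.2,0,0,-0.17,0],[0,0,0,-0.185,0],[0,0,0,-0.19,0]]]'; python3 -c "
from h import *
c=cam('wrist'); cv2.imwrite('pics/w3.png',c['image']); p=cloud(c); np.save('w3.npy',p)
c=cam('scene'); cv2.imwrite('pics/s3.png',c['image']); p=cloud(c); x,y,z=np.moveaxis(p,-1,0)
m=(z>88)&(z<102)&(c['image'].min(-1)>100)&(abs(y-214)<160)&(abs(x-512)<80); q=p[m]; print(m.sum(),cv2.minAreaRect(q[:,:2].astype(np.float32)),np.median(q[:,2]))
A=np.c_[q[:,:2]-q[:,:2].mean(0),np.ones(len(q))]; print(np.linalg.lstsq(A,q[:,2],rcond=None)[0].round(3))
m=(z>220)&(z<245)&(abs(y-214)<40)&(abs(x-512)<40); print('knob',m.sum(),np.median(p[m],0),p[m].min(0),p[m].max(0))
delta(511.4,212.7,260,80)
a=cv2.imread('pics/w3.png'); b=cv2.imread('pics/s3.png')[80:320,330:510]
cv2.imwrite('pics/c3.png',np.hstack([cv2.resize(a,(480,300)),cv2.resize(b,(225,300))]))
"
```

```text
t: 12.3
eef_pos: [501.4, 143.4, 79.1]
tcp_rot: [-3.142, -0.0, 1.396]
ft_force: [0.0, 0.2, -0.4]
opening: 0.599
t: 13.1
eef_pos: [501.7, 143.4, 271.6]
tcp_rot: [3.138, -0.001, 1.396]
ft_force: [-0.3, -0.2, -1.0]
opening: 0.314
1022 ((512.2202758789062, 210.86598205566406), (269.7451171875, 30.2174072265625), 80.17037963867188) 95.28248131246289
[-5.0000e-03  1.0000e-03  9.5242e+01]
knob 132 [517.63876671 211.63550419 233.34716997] [502.76793137 199.96522092 222.98456808] [525.70385502 222.53990887 236.60371828]
t 13.2 pos [501.3 143.4 269.7] rot [ 3.1406e+00 -4.0000e-04  1.3958e+00] F [-0.6 -0.1  0.9] op 0.237 J [0.15 0.29 1.74 0.   1.12 0.33] 
 shift [ 0.07   -0.0021  0.0097] turn -0.0005
```

View pics/c3.png

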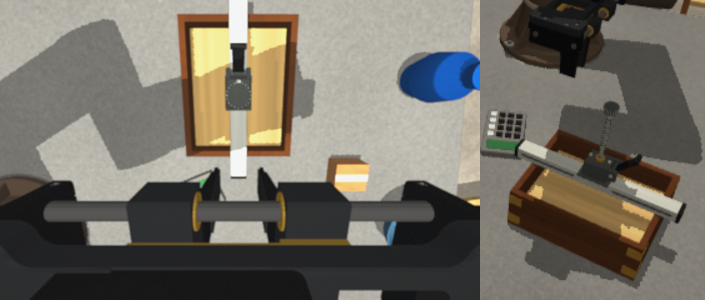

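The gauge lies flat across the box, and its rod, knob and lever look untouched. I'll close the fingers, move over the knob, and estimate the bottom height from the depth image.

```bash
python3 -m pendant '[[[0,0.03,-0.001,0,0],[0,0.055,-0.002,0,0],[0,0.068,-0.002,0,0],[0,0.07,-0.002,0,0],[0,0.07,-0.002,0,0],[0,0.07,-0.002,0.005,0],[0,0.07,-0.002,0.01,0],[0,0.07,-0.002,0.014,0]]]'; python3 -c "
from h import *
p=np.load('w3.npy'); im=cv2.imread('pics/w3.png'); z=p[...,2]
for n in('wrist','scene'):
  if n=='scene': c=cam('scene'); p=cloud(c); im=c['image']
  x,y,z=np.moveaxis(p,-1,0); d=np.stack([x-512.7,y-213],-1)@np.array([[np.cos(np.radians(-10)),-np.sin(np.radians(-10))],[np.sin(np.radians(-10)),np.cos(np.radians(-10))]])
  m=(abs(d[...,0])<65)&(abs(d[...,0])>25)&(abs(d[...,1])<80)&(z<60); print(n,m.sum(),np.percentile(z[m],[5,25,50,75,95]).round(1))
  m=(z>228)&(z<245)&(abs(y-212)<30)&(abs(x-512)<30); print(m.sum(),p[m].min(0) if m.any() else 0,p[m].max(0) if m.any() else 0)
delta(513,211.5,245,80)
"
```

```text
t: 14.0
eef_pos: [511.5, 212.0, 254.6]
tcp_rot: [-3.141, 0.0, 1.395]
ft_force: [-0.3, -0.2, 0.2]
opening: 0.007
wrist 7512 [37.1 37.9 38.5 39.1 39.8]
822 [503.40371531 199.51531876 230.40333138] [525.35145242 221.95282107 236.80453248]
scene 634 [36.  37.2 38.1 38.9 40. ]
106 [500.31074122 200.25505021 228.0395658 ] [524.96760824 222.54025344 236.09239641]
t 14.05 pos [511.3 212.1 254. ] rot [-3.1405e+00  5.0000e-04  1.3952e+00] F [ 0.5  0.6 -0.5] op 0.005 J [0.27 0.35 1.68 0.   1.11 0.45] 
 shift [-0.0003  0.0017  0.009 ] turn -0.0011
```

```bash
python3 -m pendant '[[[0,-0.0006,0.0027,0.003,0],[0,-0.0006,0.0027,0.008,0],[0,-0.0006,0.0027,0.012,0],[0,-0.0006,0.0027,0.014,0],[0,-0.0006,0.0027,0.016,0],[0,-0.0006,0.0027,0.018,0],[0,-0.0006,0.0027,0.02,0],[0,-0.0006,0.0027,0.022,0]]]'; python3 -m pendant '[[[0,0,0,0.003,0],[0,0,0,0.006,0],[0,0,0,0.009,0],[0,0,0,0.012,0],[0,0,0,0.015,0],[0,0,0,0.018,0],[0,0,0,0.02,0],[0,0,0,0.02,0]]]'
```

```text
t: 14.85
eef_pos: [514.3, 211.6, 233.2]
tcp_rot: [3.141, -0.0, 1.396]
ft_force: [-0.1, -0.6, 1.7]
opening: 0.006
t: 15.65
eef_pos: [514.0, 211.5, 212.7]
tcp_rot: [-3.141, 0.0, 1.396]
ft_force: [-0.4, -0.1, -0.4]
opening: 0.009
```

```bash
python3 -m pendant '[[[0,0,0,0.003,0],[0,0,0,0.006,0],[0,0,0,0.009,0],[0,0,0,0.011,0],[0,0,0,0.013,0],[0,0,0,0.015,0],[0,0,0,0.016,0],[0,0,0,0.017,0]]]'|sed -n '2p;4p'; python3 -m pendant '[[[0,0,0,0.0004,0],[0,0,0,0.0008,0],[0,0,0,0.0012,0],[0,0,0,0.0016,0],[0,0,0,0.002,0],[0,0,0,0.0024,0],[0,0,0,0.0028,0],[0,0,0,0.0032,0]]]'|sed -n '2p;4p'
```

```text
eef_pos: [514.2, 211.6, 196.1]
ft_force: [-0.5, -0.5, 2.0]
eef_pos: [514.2, 211.6, 192.9]
ft_force: [-0.5, -0.8, 2.1]
```

```bash
for i in 1 2; do python3 -m pendant '[[[0,0,0,0.0002,0],[0,0,0,0.0004,0],[0,0,0,0.0006,0],[0,0,0,0.0008,0],[0,0,0,0.001,0],[0,0,0,0.0011,0],[0,0,0,0.0012,0],[0,0,0,0.0013,0]]]'|sed -n '2p;4p'; done
```

```text
eef_pos: [514.2, 211.6, 191.6]
ft_force: [0.1, -0.8, 2.3]
eef_pos: [514.2, 211.6, 190.3]
ft_force: [0.7, -0.4, 2.0]
```

```bash
python3 -m pendant '[[[0,0,0,0.0002,0],[0,0,0,0.0004,0],[0,0,0,0.0006,0],[0,0,0,0.0007,0],[0,0,0,0.0008,0],[0,0,0,0.0009,0],[0,0,0,0.001,0],[0,0,0,0.0011,0]]]'|sed -n '2p;4p'
```

```text
eef_pos: [514.2, 211.6, 189.2]
ft_force: [-0.1, 0.2, 1.6]
```

```bash
python3 -m pendant '[[[0,0,0,0.0001,0],[0,0,0,0.0002,0],[0,0,0,0.0003,0],[0,0,0,0.0004,0],[0,0,0,0.0005,0],[0,0,0,0.0006,0],[0,0,0,0.0007,0],[0,0,0,0.0008,0]]]'|sed -n '2p;4p'
```

```text
eef_pos: [514.2, 211.6, 188.4]
ft_force: [0.3, 0.2, 1.7]
```

```bash
python3 -m pendant '[[[0,0,0,0.0001,0],[0,0,0,0.0002,0],[0,0,0,0.0003,0],[0,0,0,0.0004,0],[0,0,0,0.0005,0],[0,0,0,0.0006,0],[0,0,0,0.0007,0],[0,0,0,0.0008,0]]]'|sed -n '2p;4p'
```

```text
eef_pos: [514.2, 211.6, 187.7]
ft_force: [-1.2, -1.5, 3.3]
```

```bash
python3 -m pendant '[[[0,0,0,0.0001,0],[0,0,0,0.0002,0],[0,0,0,0.0003,0],[0,0,0,0.0004,0],[0,0,0,0.0005,0],[0,0,0,0.0006,0],[0,0,0,0.0007,0],[0,0,0,0.0008,0]]]'|sed -n '2p;4p'
```

```text
eef_pos: [514.3, 211.6, 187.1]
ft_force: [-0.2, -1.0, 6.4]
```

Contact is at z≈187.6; the force rose from 2 to 6.4 N, so about 4 N is on the panel, within limits. I'll back off and take the lever.

```bash
python3 -m pendant '[[[0,0,0,-0.002,0],[0,0,0,-0.01,0],[0,0,0,-0.02,0],[0,0.015,-0.001,-0.025,0],[0,0.035,-0.001,-0.025,0],[0,0.05,-0.001,-0.025,0],[0,0.054,-0.001,-0.025,0],[0,0.054,-0.001,-0.025,0]]]'; python3 -c "
from h import *
c=cam('scene'); p=cloud(c); im=c['image']; x,y,z=np.moveaxis(p,-1,0)
ax=np.array([.1736,.9848]); d=np.stack([x-513.3,y-211],-1); a=d@ax; l=d@np.array([.9848,-.1736])
m=(z>170)&(z<195)&(abs(a)<18)&(abs(l)<18); print('knob',m.sum(),p[m].min(0) if m.any() else 0,p[m].max(0) if m.any() else 0)
m=(a>24)&(a<62)&(abs(l)<18)&(z>122)&(z<170); print('lever a,l,z',m.sum()); print([[round(float(f(v[m])),1) for f in(np.min,np.max)] for v in(a,l,z)])
cv2.imwrite('pics/s4.png',cv2.resize(im[60:320,310:510],(460,598)))
delta(513.3+54*.1736,211+54*.9848,165,80)
"
```

```text
t: 22.85
eef_pos: [522.4, 265.6, 211.6]
tcp_rot: [-3.141, 0.0, 1.397]
ft_force: [-0.4, -0.6, -0.0]
opening: 0.008
knob 124 [501.94552362 200.23262839 170.64350747] [524.36337696 222.51990541 189.7588086 ]
lever a,l,z 179
[[24.2, 59.4], [-17.5, 17.3], [122.6, 161.0]]
t 22.9 pos [522.4 265.1 211.6] rot [-3.1411e+00  3.0000e-04  1.3965e+00] F [-0.6 -0.6  0.6] op 0.005 J [ 0.36  0.44  1.66 -0.    1.04  0.53] 
 shift [-0.0008  0.0005  0.0466] turn 0.0003
```

View pics/s4.png

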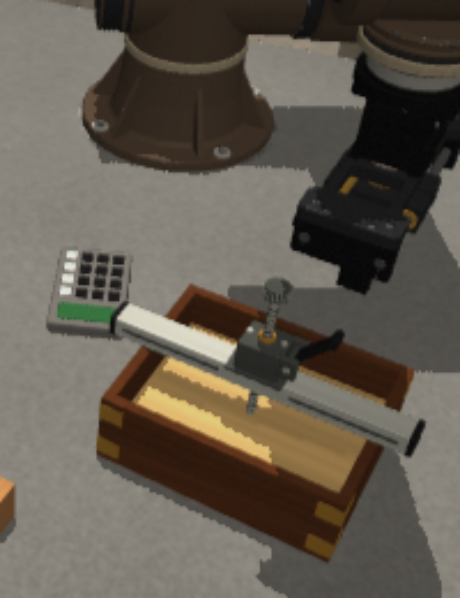

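The lever is still up with its end at about (335,340) in the crop, the rod reaches the bottom at (253,405), and the fingers are above the lever. I'm folding it down.

```bash
python3 -m pendant '[[[0,0,0,0.015,0],[0,0.002,0,0.03,0],[0,0.002,0,0.042,0],[0,0.002,0,0.047,0],[0,0.002,0,0.05,0],[0,0.002,0,0.053,0],[0,0.003,0,0.056,0],[0,0.004,0,0.059,0]]]'|sed -n '2p;4p'; python3 -m pendant '[[[0,0.001,0,0.003,0],[0,0.002,0,0.006,0],[0,0.003,0,0.009,0],[0,0.004,0,0.012,0],[0,0.005,0,0.015,0],[0,0.006,0,0.018,0],[0,0.006,0,0.02,0],[0,0.006,0,0.022,0]]]'|sed -n '2p;4p'
```

```text
eef_pos: [524.5, 270.4, 154.7]
ft_force: [-1.3, 10.9, 15.2]
eef_pos: [524.7, 275.1, 131.2]
ft_force: [0.7, 3.7, 3.5]
```

```bash
python3 -m pendant '[[[0,0,0,0.001,0],[0,0,0,0.002,0],[0,0,0,0.003,0],[0,0,0,0.004,0],[0,0,0,0.005,0],[0,0,0,0.0055,0],[0,0,0,0.006,0],[0,0,0,0.0065,0]]]'|sed -n '2p;4p';python3 -m pendant '[[[0,0,0,0.0003,0],[0,0,0,0.0006,0],[0,0,0,0.0009,0],[0,0,0,0.0012,0],[0,0,0,0.0015,0],[0,0,0,0.0015,0],[0,0,0,0.0015,0],[0,0,0,0.0015,0]]]'|sed -n '2p;4p'
```

```text
eef_pos: [524.3, 274.8, 124.3]
ft_force: [0.1, 2.6, 3.4]
eef_pos: [524.4, 274.8, 123.0]
ft_force: [0.9, 1.9, 4.8]
```

```bash
python3 -m pendant '[[[0,0,0,0.0003,0],[0,0,0,0.0006,0],[0,0,0,0.0009,0],[0,0,0,0.001,0],[0,0,0,0.001,0],[0,0,0,0.001,0],[0,0,0,0.001,0],[0,0,0,0.001,0]]]'|sed -n '2p;4p'
```

```text
eef_pos: [524.5, 274.9, 122.6]
ft_force: [-1.8, 2.0, 10.5]
```

The lever is at its stop (z 122.6, 10.5 N). I'm retreating to check.

```bash
python3 -m pendant '[[[0,0,0,-0.005,0],[0,0,0,-0.02,0],[0,0,0,-0.05,0],[0,0,0,-0.09,0],[0,0,0,-0.13,0],[0,-0.02,0,-0.16,0],[0,-0.06,0,-0.18,0],[0,-0.1,0,-0.18,0]]]'|sed -n '1,2p;4p'; python3 -c "
from h import *
c=cam('scene'); p=cloud(c); im=c['image']; x,y,z=np.moveaxis(p,-1,0)
m=(z>88)&(z<102)&(im.min(-1)>100)&(abs(y-214)<160)&(abs(x-512)<80); q=p[m]; print(m.sum(),cv2.minAreaRect(q[:,:2].astype(np.float32)),np.median(q[:,2]))
A=np.c_[q[:,:2]-q[:,:2].mean(0),np.ones(len(q))]; print(np.linalg.lstsq(A,q[:,2],rcond=None)[0].round(3))
ax=np.array([.1736,.9848]); d=np.stack([x-513.3,y-211],-1); a=d@ax; l=d@np.array([.9848,-.1736])
m=(z>160)&(z<195)&(abs(a)<25)&(abs(l)<25); print('knob',m.sum(),p[m].min(0),p[m].max(0))
m=(a>40)&(a<90)&(abs(l)<18)&(z>105)&(z<170); print('lever'); print(m.sum(),[[round(float(f(v[m])),1) for f in(np.min,np.max)] for v in(a,l,z)])
w=cam('wrist')['image']
cv2.imwrite('pics/s5.png',np.hstack([cv2.resize(im[120:320,340:510],(425,500)),cv2.resize(w,(375,500))[:, :]]))
"
```

```text
t: 27.7
eef_pos: [506.9, 175.3, 304.1]
ft_force: [0.7, -0.4, 0.2]
1027 ((513.4449462890625, 210.52606201171875), (269.8148193359375, 30.158275604248047), 79.86326599121094) 95.29833468493337
[-8.0000e-03  3.0000e-03  9.5254e+01]
knob 138 [501.47745763 200.07552685 161.07712753] [525.64992182 222.37285605 189.40432432]
lever
147 [[40.3, 76.0], [-10.7, 11.2], [116.0, 125.2]]
```

View pics/s5.png

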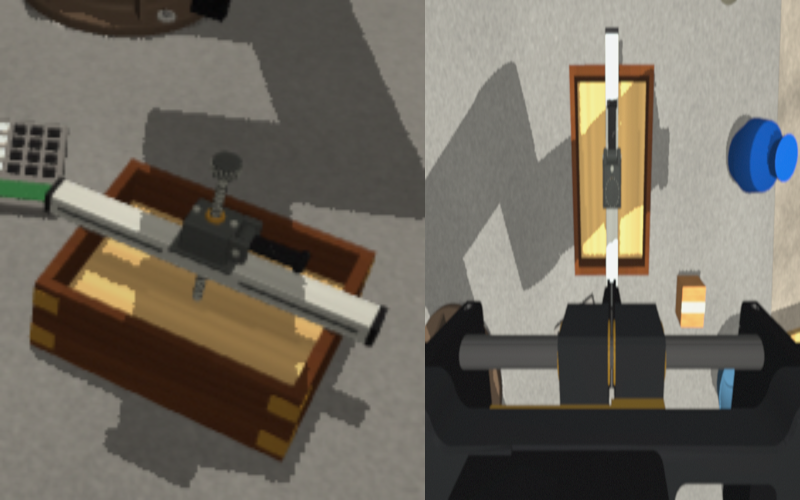

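The lever lies flat along the bridge, the bridge is level on both walls, the knob height hasn't changed, and the robot is clear.

```bash
python3 -c "
from h import *
print(env.job_done())"
```

```text
the job is handed in; nothing more can be done
None
```

The gauge is standing on the box with its rod on the bottom and the lever folded flat. I handed the job in at about 28 s of the 61 s allowed. The inside depth reads about 37 mm, good to roughly 1–2 mm. The arm's contact height gives 37.3 mm, and the camera's view of the bottom gives 36.7 mm.

- **Placing:** I set the gauge down at about 6 N. The last check showed it within about 3 mm of the box's centre. The bridge top was at 95.3 mm, so its underside is on the 75 mm rim, with a tilt below 0.01 rad.
- **Rod:** It slid at about 2 N and met the bottom with the arm at a height of about 187.6 mm. I stopped at 6.4 N in total, so about 4 N was on the panel, well under the 15 N limit.
- **Lever:** It stopped at 10.5 N with its top at about 123 mm, where a flat lever should be. The last picture shows it level along the bridge.
- **Locking:** The highest knob reading was 189.8 mm before locking and 189.4 mm after, which is within camera noise.

**Less certain points:**
- **Brief high force:** At first contact the lever push reached about 15 N down and 11 N sideways. The later check showed the gauge moved no more than about 1 mm.
- **Contact at the bottom:** I judged it from force and knob height only, because I could not measure the gap at the rod's end directly.
- **Other goods:** I moved none of them knowingly, but I didn't measure their positions again at the end.

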